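Shut a locked-open ball valve

ROBOT

A 6-joint arm with a two-finger parallel gripper is mounted at the origin on a cart in front of the work surface, level with it; the furniture and walls round the work are solid. World frame = base frame: x ahead of the robot, y to its left, z up, the work surface at z = 0. Lengths are in m, angles in rad, forces in N, time in s.
With the tool pointing down it reaches from about 0.4 to 0.825 m from the base axis. Payload 7 kg.
Tool frame: the origin (TCP) lies between the finger pads; the fingertips stand arm.nose_length ahead of it and the grasp point (between the pads) is the TCP (arm.nose_length is the distance from the TCP to the fingertips, in m); x points along the fingers, z is the direction in which the jaws open and shut, and the axes are right-handed (so a half turn about x gives the same grasp; the last joint's range is limited). The gripper opens to 88 mm and grips with 3 to 60 N. Pads are 19 mm wide; open, the fingers measure 130 mm over their backs; the gripper's body (78 mm by 193 mm) begins 47 mm behind the grasp point.
Start: joints at [1.393, 0.359, 0.012, 0, -1.224, -0.288], TCP at [0.303, 0.603, 0.246] pointing down, gripper open.
Joint ranges: [-3.07, 3.07], [-1.43, 2.12], [-1.02, 1.25], [-3.03, 1.67], [-3.05, -0], [-3.03, 3.03]. Speed limits (rad/s): [2.39, 2.39, 3.01, 3.14, 3.14, 3.14].

INTERFACE

Orientations are given as [roll, pitch, yaw] about the fixed x, y, z axes, in that order (R = Rz(yaw) Ry(pitch) Rx(roll)).
In Python, from station import arm, viewer, spotter gives the robot as it stands.
- The arm moves only by the shell command python3 -m handwheel 'ROWS' [FORCE]. ROWS is a JSON object of lists of equal length, an entry for each row: "gripper": the gripper command: -1 is shut, 1 is fully open, values between are in proportion; "travel": the shift along the world's x, y, z each as a share of 500 mm, from -1 to 1, a list of three; "spin": the turn about the world's z as a share of 45 degrees, from -1 to 1. A call has 1 to 20 rows; each row is the pose to reach, as a shift and turn from the pose commanded when the call began; what a row does not reach only later rows make up. A row lasts 1/10 s, in which the tool goes at most 50 mm and 8.59 degrees, less where a joint would pass 70% of its speed; a pose out of reach is approached as far as the arm can. A call with a number of a shift or a turn outside -1 to 1 is refused whole. A call with a gripper value outside its range is refused whole. The fingers move at their own pace and stop on an object; FORCE is the grip in N (left out, the last holds). Time passes only in rows, so rows that repeat a pose let the fingers close. It gives the time, the measured TCP pose, the force and the opening at its end, in the units of the state.
- arm.get_state(): the state, without advancing time (a new reading comes with each control period).
- viewer.grab_frame(name): name is "side" or "top" or "wrist"; returns a dict with "pixels" (384x512x3 uint8, blue, green, red), "fx", "fy", "cx", "cy" (pixels), "k1" (the pictures are not rectified: a ray, as slopes to the right and down, at radius r is drawn at 1 + k1 r^2 times it, then the intrinsics apply), "eye" and "attitude" of the camera in the world. Camera axes: x right, y down, z forward; pixel columns grow to the right and rows downward; lengths in m; the calibration is good to about 2 mm. A picture is of the moment at which its call begins. There is no depth.
- arm.job_done(): hands the job in, once; it reports no verdict.
Trained networks look in the newest picture that a camera, given by its name, has taken for a name from the list of things; names that differ only in an ending like _2 or _b are one class to them, and where a whole thing is asked for, a point or a joint stands for the part that bears it (a point fixed in the world has none). Each returns a list of dicts, best first, with "conf" (0 to 1); they miss things now and then, are a little off and sometimes report something else, mostly with a low value. They report only what shows in the picture. A call takes as long as a camera call.
- spotter.spot_in(camera, label): "rect" ([left, top, right, bottom] in pixels, round what is visible of it).
- spotter.tip_of(camera, label): "at" ([column, row] in pixels: a listed point, or the origin of a listed thing).
The state is a dict: "t": time; "q": joint angles; "qd": joint speeds; "joint_efforts": joint torques, N m; "eef_pos": TCP position; "ee_rot": TCP orientation; "force": force on the tool from outside, world axes, zero at the start; "moment": the same for the moment, N m; "width": finger opening in m.
Only numpy, scipy, OpenCV 4.12 (cv2) and the standard library are available. Lean on these libraries where they do the work, as an engineer would, in place of code of your own. Each camera call takes 0.05 s, during which the arm holds its last target.

TASK

Shut the ball valve on the bench. Its lever is held open by a sliding safety catch, which gives way in only one of its two directions, and you cannot see which: feel for it, slide the catch all the way clear and leave it there, then turn the lever a quarter turn clockwise, seen from above, until it is hard against its shut stop, and let go. Do not disturb the beaker, the metal moulds or the petri dish.

Things in the scene. Friction and masses are not known exactly. Their poses are not given: they have to be found in the camera images.
- valve: Ball valve unit, screwed down: base plate 112 x 225 x 8 mm, copper pipe 18 mm thick, brass valve body. Origin: on the bench below the lever's spindle. y runs along the pipe, z up. The open lever lies along the pipe and points along the unit's -y (roughly away from the robot); shut, it stands across the pipe, along the unit's -x (to the robot's right).
- spindle (a point): Point on the lever's vertical turning axis, 72 mm above the bench, at the top of the flat lever. Axes as those of the valve unit.
- lever_grip (a point): Centre of the lever's black upright grip, a round post 16 mm thick that stands on the lever's end, from 72 to 102 mm above the bench; this point is 88 mm above the bench and 75 mm from the spindle axis, and moves with the lever. The flat steel lever below it is 17 mm wide, 6 mm thick, and ends 85 mm from the axis; it sweeps over the catch without touching its knob.
- lever (a joint): Angle of the lever, rad: 0 open (along the pipe), growing clockwise seen from above, 1.571 at the hard shut stop. Stiff by friction: about 5 N at the grip; it stays where it is left. While the catch is in its middle position a dog under the lever meets the catch after at most 0.1 rad and the lever can go no further.
- catch_knob (a point): Centre of the upright part of the catch's steel knob, a round post 16 mm thick, its top 74 mm above the bench and its foot on the catch bar 48 mm above the bench; this point is 62 mm above the bench, moves with the catch, and with the catch in its middle lies at x = -27, y = -122 mm in the valve unit's frame, beyond the lever's end.
- catch (a joint): Place of the catch, m: about 0 in the middle, where it locks the lever; it slides along the valve unit's y axis, plus towards the spindle, minus away from it, 24 mm to the end of its travel on the side that is free; the lever passes once it is 18 mm or more from the middle. It is stiff by friction, about 2 N, and stays where it is left. A hidden tumbler stops it dead within 5 mm on the other side; which side is free differs each time.
- beaker: Bystander: small glass beaker, 52 mm across, 65 mm high, loose. Origin: centre of its underside.
- mould_stack: Bystander: stack of steel base moulds, 30 x 39 x 22 mm, loose. Origin: centre of its underside.
- petri_dish: Bystander: clear petri dish, 57 mm across, 12 mm high, loose. Origin: centre of its underside.

How it is judged:
On the way, in this order (a step that is already met when the one before it is completed fails the run):
1. the catch is slid clear, at least 18 mm from its middle position ((value of joint catch above 0.018 m or value of joint catch below -0.018 m)), for 0.2 s.
2. the lever is turned to its shut stop (value of joint lever above 1.53 rad), for 0.2 s.
At the end, for the whole second after the job is handed in: The lever is at rest within 0.041 rad (2.3 degrees) of its shut stop, the catch is still at least 18 mm from its middle position (value of joint lever above 1.53 rad and velocity of joint lever between -0.05 and 0.05 rad/s and (value of joint catch above 0.018 m or value of joint catch below -0.018 m)); the robot touches nothing.
It fails at once if the beaker is moved more than 20 mm (distance of beaker from where it was at the start of the episode above 0.02 m).
It fails at once if the stack of moulds is moved more than 20 mm (distance of mould_stack from where it was at the start of the episode above 0.02 m).
It fails at once if the petri dish is moved more than 20 mm (distance of petri_dish from where it was at the start of the episode above 0.02 m).
It also fails if it takes over 58 s, if anything falls off the work surface, if the arm or the gripper's body presses on something with over 40 N, if the wrist force passes 120 N, or if a joint passes its speed limit or range.

## Working session

There is one attempt and no reset: what is moved stays moved. The work goes in short steps, Python scripts to look and compute and a shell command to move; the robot and the scene stay as the last step left them, time stands still between calls to the robot, and variables do not carry over. Pictures are saved under pics/ and viewed, and the job is handed in when it is done.

```bash
ls; mkdir -p pics; cat > h.py <<'E'
import numpy as np, cv2
from scipy.spatial.transform import Rotation as R
from station import arm, viewer, spotter
def cam(f):
    a=np.array(f["attitude"],float)
    if a.shape==(3,3): return a
    if a.size==4: return R.from_quat(a).as_matrix()
    return R.from_euler('xyz',a).as_matrix()
def ray(f,px):
    K=np.array([[f["fx"],0,f["cx"]],[0,f["fy"],f["cy"]],[0,0,1.]])
    u=cv2.undistortPoints(np.array([[px]],float),K,np.array([f["k1"],0,0,0,0.]))[0,0]
    return np.array(f["eye"],float),cam(f)@np.array([u[0],u[1],1])
def onz(f,px,z):
    o,d=ray(f,px); return o+d*(z-o[2])/d[2]
def proj(f,p):
    c=cam(f).T@(np.array(p)-f["eye"]); x,y=c[:2]/c[2]; s=1+f["k1"]*(x*x+y*y)
    return f["fx"]*x*s+f["cx"],f["fy"]*y*s+f["cy"]
E
python3 - <<'E'
from h import *
Z=dict(spindle=.072,lever_grip=.088,catch_knob=.062,valve=0,beaker=0,mould_stack=0,petri_dish=0)
s=arm.get_state(); print(s, arm.nose_length)
for c in ("top","side"):
    f=viewer.grab_frame(c); cv2.imwrite(f"pics/{c}0.png",f["pixels"]); print(c,f["eye"],f["attitude"])
    for k,z in Z.items():
        for r in spotter.tip_of(c,k)[:2]: print(c,k,r["conf"],np.round(r["at"],1),np.round(onz(f,r["at"],z),4))
E
```

```text
pics
{'t': 0.0, 'q': array([ 1.39309623e+00,  3.59383091e-01,  1.10477777e-02, -3.49294755e-04,
       -1.22410610e+00, -2.88107906e-01]), 'qd': array([-0.00058416,  0.00078324, -0.0020839 ,  0.00084685, -0.00096997,
        0.00106721]), 'joint_efforts': array([ 1.01264664e-03, -5.82710230e+01,  2.93047392e+01,  6.99697226e+00,
        6.80483630e-03, -1.60551522e-04]), 'eef_pos': array([0.30298273, 0.60265749, 0.24462045]), 'ee_rot': array([ 0.09112382,  1.56911878, -1.94559947]), 'force': array([ 0.02234977, -0.07147375, -0.25689196]), 'moment': array([ 0.00425126,  0.05806055, -0.0509333 ]), 'width': 0.08781881246496005} 0.019
top [ 0.40899625 -0.09616971  0.9030789 ] [-2.97363811e+00  2.25647970e-03 -1.55147304e+00]
top spindle 0.63 [186.7 194.5] [0.5338 0.0678 0.072 ]
top lever_grip 0.68 [183.1 159.9] [0.6101 0.0769 0.088 ]
top catch_knob 0.84 [194.5 145.8] [0.6509 0.0575 0.062 ]
top valve 0.81 [188.9 195.8] [0.5415 0.0764 0.    ]
top beaker 0.87 [311.3 230.7] [ 0.462  -0.2235  0.    ]
top mould_stack 0.49 [297.  192.3] [ 0.5552 -0.1886  0.    ]
top petri_dish 0.88 [278.9 146.6] [ 0.6703 -0.1431  0.    ]
side [ 0.931363   -0.40026704  0.7848502 ] [-2.53198369 -0.01744456  0.91647403]
side spindle 0.59 [324.1 160.3] [0.5487 0.0649 0.072 ]
side lever_grip 0.72 [352.4 172. ] [0.6113 0.0786 0.088 ]
side catch_knob 0.81 [361.2 202.4] [0.6622 0.059  0.062 ]
side valve 0.7 [320.  178.4] [0.542  0.0715 0.    ]
side beaker 0.76 [185.8 223.1] [ 0.4659 -0.2157  0.    ]
side mould_stack 0.52 [224.5 246.9] [ 0.5556 -0.1851  0.    ]
side petri_dish 0.74 [278.  274.3] [ 0.6622 -0.139   0.    ]
```

View pics/top0.png

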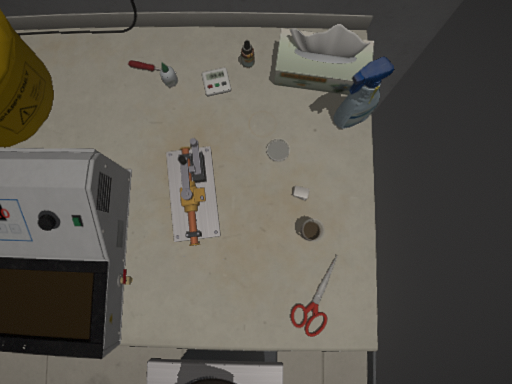

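View pics/side0.png

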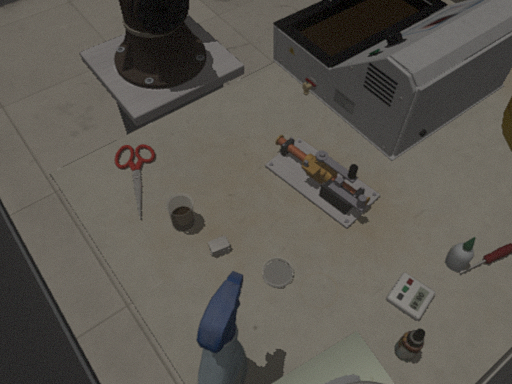

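```bash
python3 - <<'E'
from h import *
from scipy.optimize import least_squares
# fit valve pose x,y,yaw from cameras
import itertools
obs={}
P=dict(spindle=(0,0,.072),lever_grip=(0,-.075,.088),catch_knob=(-.027,-.122,.062),valve=(0,0,0))
F={}
for c in("top","side"):
    F[c]=viewer.grab_frame(c)
    for k in P:
        r=spotter.tip_of(c,k)[0]; obs[c,k]=r["at"]
def w(v,p):
    c,s=np.cos(v[2]),np.sin(v[2]); return [v[0]+c*p[0]-s*p[1],v[1]+s*p[0]+c*p[1],p[2]]
res=lambda v: np.concatenate([np.subtract(proj(F[c],w(v,P[k])),o) for (c,k),o in obs.items()])
r=least_squares(res,[.54,.07,1.6],loss="soft_l1")
print(r.x); print(list(zip(obs,np.round(res(r.x).reshape(-1,2),1))))
for k in P: print(k,np.round(w(r.x,P[k]),4))
for c in F:
    im=F[c]["pixels"].copy()
    for k in P: cv2.circle(im,tuple(int(round(a)) for a in proj(F[c],w(r.x,P[k]))),2,(0,0,255),-1)
    u,v=map(int,proj(F[c],w(r.x,(0,-.06,.07))))
    cv2.imwrite(f"pics/{c}1.png",cv2.resize(im[max(0,v-80):v+80,u-100:u+100],None,fx=3.5,fy=3.5))
s=arm.get_state();print(np.round(R.from_euler('xyz',s["ee_rot"]).as_matrix(),3))
E
```

```text
[0.53694584 0.07055904 1.72015504]
[(('top', 'spindle'), array([-3.4, -2.8])), (('top', 'lever_grip'), array([-0.1, -1.2])), (('top', 'catch_knob'), array([-3.4, -1.2])), (('top', 'valve'), array([-0.1,  2.4])), (('side', 'spindle'), array([0.2, 1.4])), (('side', 'lever_grip'), array([-0.7, -0.5])), (('side', 'catch_knob'), array([-2.6,  0.1])), (('side', 'valve'), array([-2.3,  0. ]))]
spindle [0.5369 0.0706 0.072 ]
lever_grip [0.6111 0.0817 0.088 ]
catch_knob [0.6616 0.062  0.062 ]
valve [0.5369 0.0706 0.    ]
[[-0.     0.893 -0.449]
 [-0.    -0.449 -0.893]
 [-1.    -0.     0.   ]]
```

View pics/top1.png

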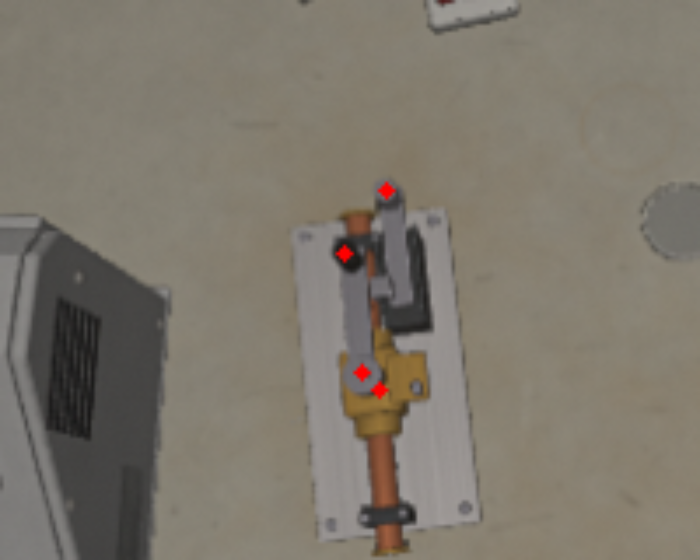

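View pics/side1.png

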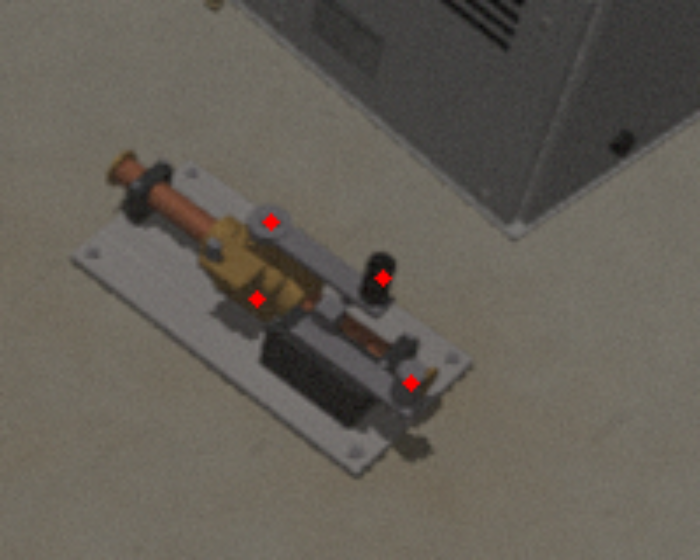

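```bash
python3 -m handwheel '{"gripper":[0.5,0.5,0.5,0.5,0.5,0.5,0.5,0.5,0.5,0.5,0.5,0.5,0.5,0.5,0.5,0.5,0.5,0.5,0.5,0.5],"travel":[[0,0,0.3],[0,0,0.3],[0,0,0.3],[0,0,0.3],[0.72,-0.9,0.3],[0.72,-0.9,0.3],[0.72,-0.9,0.3],[0.72,-0.9,0.3],[0.72,-0.9,0.3],[0.72,-0.9,0.3],[0.72,-0.9,0.3],[0.72,-0.9,0.3],[0.72,-0.9,0.3],[0.72,-0.9,0.3],[0.72,-0.9,0.3],[0.72,-0.9,0.3],[0.72,-0.9,0.3],[0.72,-0.9,0.3],[0.72,-0.9,0.3],[0.72,-0.9,0.3]],"spin":[0,0,0,0,-1,-1,-1,-1,-1,-1,-1,-1,-1,-1,-1,-1,-1,-1,-1,-1]}' 20
```

```text
t: 3.3
eef_pos: [0.6626, 0.1541, 0.3959]
ee_rot: [-2.809, 1.57, 0.654]
force: [-0.8, 0.1, 0.3]
width: 0.0656
```

```bash
python3 -m handwheel '{"gripper":[0.5,0.5,0.5,0.5,0.5],"travel":[[0,-0.184,-0.2],[0,-0.184,-0.2],[0,-0.184,-0.2],[0,-0.184,-0.2],[0,-0.184,-0.2]],"spin":[-0.216,-0.216,-0.216,-0.216,-0.216]}'
cat > look.py <<'E'
from h import *
from scipy.optimize import least_squares
import sys
tag=sys.argv[1]
s=arm.get_state(); M=R.from_euler('xyz',s["ee_rot"]).as_matrix()
print(np.round(s["eef_pos"],4),"jaw deg",np.degrees(np.arctan2(M[1,2],M[0,2])), "q6",s["q"][5])
obs={};F={}
P=dict(spindle=(0,0,.072),lever_grip=(0,-.075,.088),catch_knob=(-.027,-.122,.062))
for c in("top","side","wrist"):
    F[c]=viewer.grab_frame(c)
    cv2.imwrite(f"pics/{c}_{tag}.png",F[c]["pixels"])
    for k in P:
        for r in spotter.tip_of(c,k)[:1]: obs[c,k]=r; print(c,k,r["conf"],np.round(r["at"]),np.round(onz(F[c],r["at"],P[k][2]),4))
E
python3 look.py a
```

```text
t: 3.8
eef_pos: [0.663, 0.0613, 0.2958]
ee_rot: [1.307, 1.57, -1.684]
force: [1.4, 0.4, 1.0]
width: 0.0657
[0.663  0.0613 0.2958] jaw deg -171.3900390132818 q6 -0.23445786164402926
top spindle 0.81 [186. 196.] [0.531  0.0702 0.072 ]
top lever_grip 0.68 [183. 162.] [0.604  0.0777 0.088 ]
top catch_knob 0.5 [196. 142.] [0.6607 0.0535 0.062 ]
side spindle 0.88 [323. 159.] [0.5447 0.0664 0.072 ]
side lever_grip 0.81 [350. 171.] [0.6079 0.0769 0.088 ]
side catch_knob 0.65 [365. 203.] [0.668 0.064 0.062]
wrist spindle 0.74 [343. 189.] [0.5401 0.0705 0.072 ]
wrist lever_grip 0.63 [293. 190.] [0.6106 0.0785 0.088 ]
wrist catch_knob 0.79 [259. 167.] [0.6586 0.0596 0.062 ]
```

View pics/wrist_a.png

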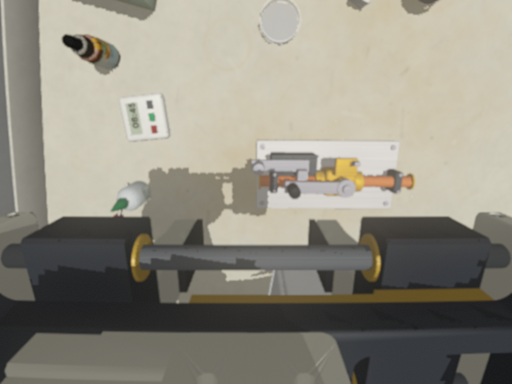

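```bash
python3 -m handwheel '{"gripper":[-0.1,-0.1,-0.1,-0.1,-0.1,-0.1],"travel":[[-0.003,-0.009,-0.1],[-0.003,-0.009,-0.2],[-0.003,-0.009,-0.3],[-0.003,-0.009,-0.35],[-0.003,-0.009,-0.35],[-0.003,-0.009,-0.35]],"spin":[0,0,0,0,0,0]}'; python3 look.py b
```

```text
t: 5.0
eef_pos: [0.6623, 0.0565, 0.1213]
ee_rot: [1.902, 1.57, -1.089]
force: [0.2, -0.2, -0.1]
width: 0.0397
[0.6623 0.0565 0.1213] jaw deg -171.3829169213345 q6 -0.22830175169246378
top spindle 0.85 [187. 194.] [0.5354 0.067  0.072 ]
top lever_grip 0.52 [183. 158.] [0.6136 0.0778 0.088 ]
side spindle 0.94 [322. 155.] [0.537  0.0708 0.072 ]
side catch_knob 0.61 [361. 200.] [0.6589 0.0618 0.062 ]
wrist catch_knob 0.81 [256. 215.] [0.661  0.0587 0.062 ]
```

View pics/wrist_b.png

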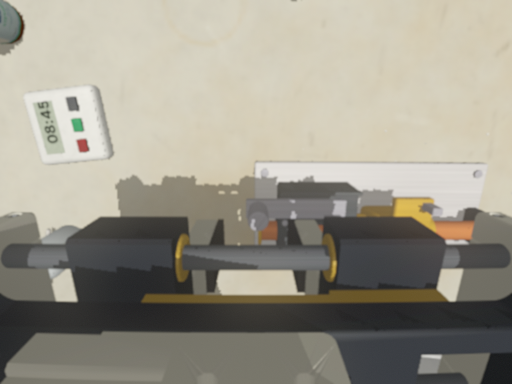

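View pics/side_b.png

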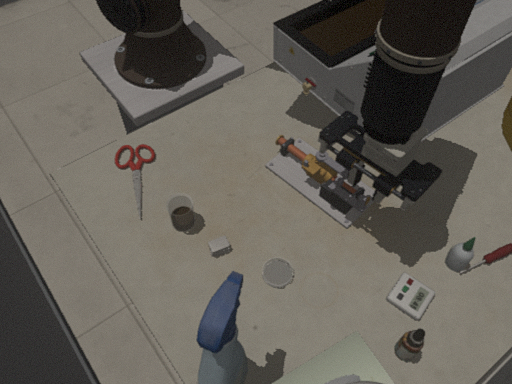

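```bash
python3 -m handwheel '{"gripper":[-0.1,-0.1,-0.1],"travel":[[0,0,-0.05],[0,0,-0.098],[0,0,-0.098]],"spin":[0,0,0]}'; python3 -m handwheel '{"gripper":[-1,-1,-1,-1,-1,-1,-1,-1],"travel":[[0,0,0],[0,0,0],[0,0,0],[0,0,0],[0,0,0],[0,0,0],[0,0,0],[0,0,0]],"spin":[0,0,0,0,0,0,0,0]}' 10
```

```text
t: 5.9
eef_pos: [0.6595, 0.0559, 0.0683]
ee_rot: [0.099, 1.565, -2.893]
force: [-0.2, -0.5, -0.4]
width: 0.0395
t: 6.7
eef_pos: [0.6621, 0.0567, 0.0726]
ee_rot: [3.133, 1.57, 0.142]
force: [-2.1, 0.6, 6.3]
width: 0.0153
```

```bash
python3 -m handwheel '{"gripper":[-1,-1,-1,-1,-1],"travel":[[-0.004,-0.0006,0],[-0.008,-0.0012,0],[-0.012,-0.0018,0],[-0.016,-0.0024,0],[-0.016,-0.0024,0]],"spin":[0,0,0,0,0]}' 10
```

```text
t: 7.2
eef_pos: [0.6576, 0.0561, 0.0728]
ee_rot: [-3.103, 1.563, 0.19]
force: [12.1, -0.4, -2.1]
width: 0.0157
```

```bash
python3 -m handwheel '{"gripper":[-1,-1,-1,-1,-1,-1,-1,-1],"travel":[[0.008,0.0012,0],[0.016,0.0024,0],[0.02,0.003,0],[0.024,0.0036,0],[0.028,0.0042,0],[0.034,0.005,0],[0.036,0.0054,0],[0.036,0.0054,0]],"spin":[0,0,0,0,0,0,0,0]}' 10
```

```text
t: 8.0
eef_pos: [0.6718, 0.0581, 0.0725]
ee_rot: [3.015, 1.57, 0.024]
force: [-1.2, 0.4, 8.1]
width: 0.0156
```

```bash
python3 -m handwheel '{"gripper":[-1,-1,-1,-1,-1,-1,-1,-1],"travel":[[0.006,0.0009,0],[0.012,0.0018,0],[0.018,0.0027,0],[0.024,0.0036,0],[0.028,0.0042,0],[0.032,0.0048,0],[0.034,0.0051,0],[0.034,0.0051,0]],"spin":[0,0,0,0,0,0,0,0]}' 10
```

```text
t: 8.8
eef_pos: [0.6852, 0.0599, 0.0717]
ee_rot: [0.07, 1.564, -2.922]
force: [-11.6, 0.0, 13.7]
width: 0.0154
```

```bash
python3 -m handwheel '{"gripper":[-0.1,-0.1,-0.1,-0.1,-0.1,-0.1,-0.1,-0.1,-0.1,-0.1],"travel":[[-0.003,0,0],[-0.003,0,0],[-0.003,0,0],[-0.003,0,0],[-0.003,0,0],[-0.003,0,0.1],[-0.003,0,0.2],[-0.003,0,0.25],[-0.003,0,0.25],[-0.003,0,0.25]],"spin":[0,0,0,0,0,0,0,0,0,0]}' 10; python3 look.py c
```

```text
t: 9.8
eef_pos: [0.6873, 0.0608, 0.1971]
ee_rot: [-2.663, 1.569, 0.629]
force: [-0.2, -0.1, -0.6]
width: 0.0396
[0.6873 0.0608 0.1971] jaw deg -171.42034656335963 q6 -0.21975346243870553
top spindle 0.79 [187. 194.] [0.5356 0.0679 0.072 ]
top lever_grip 0.76 [183. 161.] [0.6082 0.0773 0.088 ]
top catch_knob 0.69 [191. 133.] [0.6813 0.0664 0.062 ]
side spindle 0.56 [324. 157.] [0.5416 0.0713 0.072 ]
side lever_grip 0.59 [350. 171.] [0.6064 0.0774 0.088 ]
side catch_knob 0.83 [372. 208.] [0.6834 0.0671 0.062 ]
wrist spindle 0.96 [394. 218.] [0.5399 0.0692 0.072 ]
wrist lever_grip 0.89 [331. 226.] [0.6095 0.0808 0.088 ]
wrist catch_knob 0.69 [257. 190.] [0.6845 0.0636 0.062 ]
```

View pics/wrist_c.png

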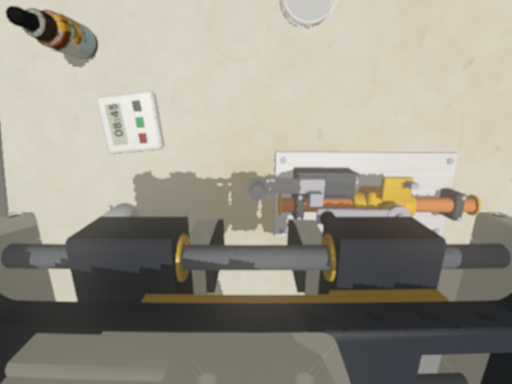

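```bash
python3 - <<'E'
from h import *
f=viewer.grab_frame("side")
print("base corner",onz(f,(393,158),0),"near base",onz(f,(275,62),0))
g=viewer.grab_frame("top")
for z in(0,.1,.2,.25): print(z,onz(g,(131,170),z),onz(g,(95,150),z))
c=onz(f,(393,158),0)
print(proj(g,c))
E
```

```text
base corner [0.59622474 0.23854277 0.        ] near base [ 1.88375905e-01  2.29690231e-01 -1.11022302e-16]
0 [0.60383819 0.22594015 0.        ] [0.65450641 0.32422232 0.        ]
0.1 [0.58226289 0.19027218 0.1       ] [0.62732051 0.27767135 0.1       ]
0.2 [0.5606876  0.15460422 0.2       ] [0.6001346  0.23112037 0.2       ]
0.25 [0.54989995 0.13677024 0.25      ] [0.58654165 0.20784489 0.25      ]
(np.float64(125.84383036775651), np.float64(172.89605806956774))
```

View pics/top_c.png

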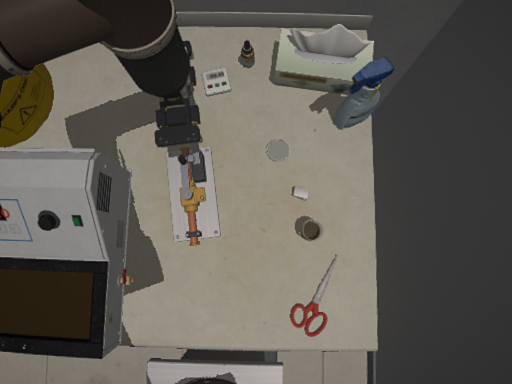

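```bash
python3 -m handwheel '{"gripper":[0,0,0,0,0,0,0],"travel":[[-0.05,0.01,0],[-0.1,0.03,0],[-0.152,0.038,0],[-0.152,0.038,0],[-0.152,0.038,0],[-0.152,0.038,0],[-0.152,0.038,0]],"spin":[1,1,1,1,1,1,1]}' 20;  python3 -m handwheel '{"gripper":[0,0,0,0,0,0,0],"travel":[[0,0,0],[0,0,0],[0,0,0],[0,0,0],[0,0,0],[0,0,0],[0,0,0]],"spin":[1,1,1,1,1,1,1]}' 20; python3 look.py d
```

```text
t: 11.2
eef_pos: [0.6112, 0.0797, 0.1968]
ee_rot: [2.69, 1.57, 0.485]
force: [0.1, -0.3, -0.1]
width: 0.0437
t: 11.9
eef_pos: [0.6112, 0.0796, 0.1966]
ee_rot: [2.215, 1.571, 0.793]
force: [-1.2, -0.3, 0.6]
width: 0.044
[0.6112 0.0796 0.1966] jaw deg -81.47495297974588 q6 1.2737063198350669
top spindle 0.79 [188. 194.] [0.5341 0.066  0.072 ]
top lever_grip 0.54 [185. 160.] [0.6088 0.0725 0.088 ]
top catch_knob 0.42 [187. 194.] [0.5372 0.0692 0.062 ]
side spindle 0.8 [324. 159.] [0.5462 0.0658 0.072 ]
side lever_grip 0.9 [352. 173.] [0.6137 0.0766 0.088 ]
side catch_knob 0.83 [374. 208.] [0.6862 0.0687 0.062 ]
wrist spindle 0.96 [252. 257.] [0.5361 0.0708 0.072 ]
wrist lever_grip 0.57 [256. 193.] [0.6114 0.078  0.088 ]
wrist catch_knob 0.81 [280. 113.] [0.687  0.0662 0.062 ]
```

View pics/wrist_d.png

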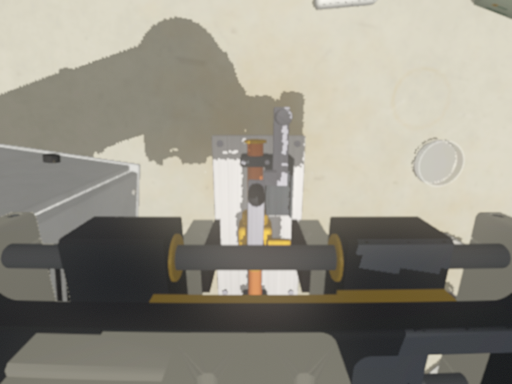

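```bash
python3 -m handwheel '{"gripper":[0,0,0,0,-1,-1,-1,-1,-1,-1,-1],"travel":[[0,0,-0.1],[0,0,-0.17],[0,0,-0.197],[0,0,-0.197],[0,0,-0.197],[0,0,-0.197],[0,0,-0.197],[0,0,-0.197],[0,0,-0.197],[0,0,-0.197],[0,0,-0.197]],"spin":[0,0,0,0,0,0,0,0,0,0,0]}' 20; python3 - <<'E'
import numpy as np
S=np.array([.5368,.0692]); g=.149
p0=S+.075*np.array([np.cos(g),np.sin(g)])
for d in range(0,100,5):
    a=g-np.radians(d); p=S+.075*np.array([np.cos(a),np.sin(a)])
    print(d,np.round(p,4),np.round((p-p0)/.5,4),-d/45)
a=g-np.pi/4; pm=S+.075*np.array([np.cos(a),np.sin(a)])
for d in range(45,100,5):
    a=g-np.radians(d); p=S+.075*np.array([np.cos(a),np.sin(a)]); print(d,np.round((p-pm)/.5,4),round(-(d-45)/45,3))
E
```

```text
t: 13.6
eef_pos: [0.6118, 0.0796, 0.0991]
ee_rot: [1.505, 1.569, 0.085]
force: [-0.9, -1.4, 5.4]
width: 0.0152
0 [0.611  0.0803] [0. 0.] 0.0
5 [0.6117 0.0738] [ 0.0014 -0.013 ] -0.1111111111111111
10 [0.6118 0.0673] [ 0.0016 -0.0261] -0.2222222222222222
15 [0.6113 0.0608] [ 0.0007 -0.0392] -0.3333333333333333
20 [0.6103 0.0543] [-0.0013 -0.0521] -0.4444444444444444
25 [0.6087 0.0479] [-0.0045 -0.0648] -0.5555555555555556
30 [0.6066 0.0418] [-0.0087 -0.0772] -0.6666666666666666
35 [0.6039 0.0358] [-0.0141 -0.0891] -0.7777777777777778
40 [0.6008 0.0301] [-0.0204 -0.1006] -0.8888888888888888
45 [0.5971 0.0246] [-0.0277 -0.1114] -1.0
50 [0.593  0.0195] [-0.0359 -0.1216] -1.1111111111111112
55 [0.5885 0.0148] [-0.045 -0.131] -1.2222222222222223
60 [0.5835 0.0105] [-0.0549 -0.1396] -1.3333333333333333
65 [0.5782 0.0067] [-0.0655 -0.1473] -1.4444444444444444
70 [0.5726 0.0033] [-0.0767 -0.154 ] -1.5555555555555556
75 [5.668e-01 4.000e-04] [-0.0884 -0.1598] -1.6666666666666667
80 [ 0.5606 -0.0019] [-0.1007 -0.1645] -1.7777777777777777
85 [ 0.5544 -0.0037] [-0.1132 -0.1681] -1.8888888888888888
90 [ 0.5479 -0.005 ] [-0.1261 -0.1706] -2.0
95 [ 0.5414 -0.0057] [-0.1391 -0.172 ] -2.111111111111111
45 [0. 0.] 0.0
50 [-0.0082 -0.0102] -0.111
55 [-0.0173 -0.0196] -0.222
60 [-0.0272 -0.0282] -0.333
65 [-0.0378 -0.0359] -0.444
70 [-0.049  -0.0426] -0.556
75 [-0.0607 -0.0484] -0.667
80 [-0.0729 -0.0531] -0.778
85 [-0.0855 -0.0567] -0.889
90 [-0.0984 -0.0592] -1.0
95 [-0.1114 -0.0606] -1.111
```

First a short turn to 25 degrees, checking forces.

```bash
python3 -m handwheel '{"gripper":[-1,-1,-1,-1,-1,-1],"travel":[[0.0014,-0.013,0],[0.0016,-0.026,0],[0.0007,-0.039,0],[-0.0013,-0.052,0],[-0.0045,-0.065,0],[-0.0045,-0.065,0]],"spin":[-0.111,-0.222,-0.333,-0.444,-0.556,-0.556]}' 20
```

```text
t: 14.2
eef_pos: [0.6093, 0.0469, 0.0991]
ee_rot: [2.134, 1.569, 0.274]
force: [-1.1, -0.2, 6.5]
width: 0.0156
```

```bash
python3 -m handwheel '{"gripper":[-1,-1,-1,-1,-1,-1,-1,-1,-1,-1],"travel":[[-0.0042,-0.0124,0],[-0.0096,-0.0243,0],[-0.0159,-0.0358,0],[-0.0232,-0.0466,0],[-0.0314,-0.0568,0],[-0.0405,-0.0662,0],[-0.0504,-0.0748,0],[-0.061,-0.0825,0],[-0.0722,-0.0892,0],[-0.0722,-0.0892,0]],"spin":[-0.111,-0.222,-0.333,-0.444,-0.556,-0.667,-0.778,-0.889,-1,-1]}' 20
```

```text
t: 15.2
eef_pos: [0.5734, 0.0025, 0.0991]
ee_rot: [2.78, 1.569, 0.136]
force: [1.1, -0.6, 7.0]
width: 0.0154
```

```bash
python3 -m handwheel '{"gripper":[-1,-1,-1,-1,-1,-1],"travel":[[-0.0117,-0.0058,0],[-0.024,-0.0105,0],[-0.0365,-0.0141,0],[-0.0494,-0.0166,0],[-0.0494,-0.0166,0],[-0.0494,-0.0166,0]],"spin":[-0.111,-0.222,-0.333,-0.444,-0.444,-0.444]}' 20;  python3 -m handwheel '{"gripper":[-1,-1,-1,-1],"travel":[[-0.0065,-0.0007,0],[-0.013,-0.0014,0],[-0.013,-0.0014,0],[-0.013,-0.0014,0]],"spin":[0,0,0,0]}' 20
```

```text
t: 15.8
eef_pos: [0.5489, -0.0061, 0.0991]
ee_rot: [2.683, 1.569, -0.305]
force: [-0.7, -3.5, 8.2]
width: 0.0151
t: 16.2
eef_pos: [0.5465, -0.0062, 0.0993]
ee_rot: [3.053, 1.562, 0.066]
force: [15.0, -6.2, -5.9]
width: 0.0154
```

```bash
python3 -m handwheel '{"gripper":[-1,-1,-1],"travel":[[-0.005,0.003,0],[-0.008,0.004,0],[-0.008,0.004,0]],"spin":[0,0,0]}' 20;  python3 -m handwheel '{"gripper":[0,0,0,0,0,0,0,0,0,0],"travel":[[0,0,0],[0,0,0],[0.008,0,0],[0.013,0,0],[0.013,0,0],[0.013,0,0.1],[0.013,0,0.2],[0.013,0,0.3],[0.013,0,0.3],[0.013,0,0.3]],"spin":[0,0,0,0,0,0,0,0,0,0]}' 20; python3 look.py e
```

```text
t: 16.5
eef_pos: [0.5459, -0.005, 0.0999]
ee_rot: [2.96, 1.556, -0.026]
force: [28.7, -17.2, -15.1]
width: 0.0154
t: 17.5
eef_pos: [0.5442, -0.0041, 0.2493]
ee_rot: [-2.753, 1.568, 0.539]
force: [0.1, 0.9, -1.0]
width: 0.0437
[ 0.5442 -0.0041  0.2493] jaw deg -171.3735707614744 q6 -0.2014613626931213
top spindle 0.93 [186. 194.] [0.5354 0.0697 0.072 ]
top lever_grip 0.73 [187. 192.] [0.5359 0.0649 0.088 ]
side spindle 0.81 [320. 155.] [0.5337 0.0676 0.072 ]
side lever_grip 0.91 [301. 168.] [0.5451 0.0049 0.088 ]
side catch_knob 0.81 [376. 211.] [0.692  0.0679 0.062 ]
wrist spindle 0.88 [251. 237.] [0.5379 0.0708 0.072 ]
wrist lever_grip 0.94 [253. 182.] [ 0.5463 -0.0039  0.088 ]
wrist catch_knob 0.96 [139. 210.] [0.6823 0.0603 0.062 ]
```

View pics/wrist_e.png

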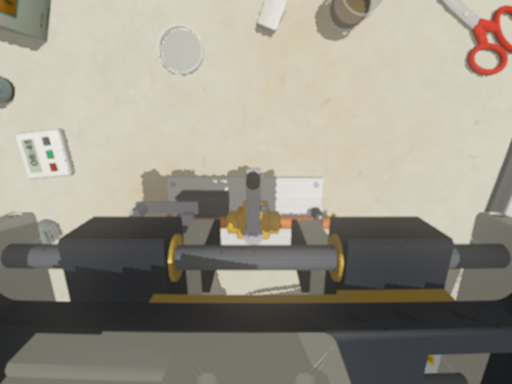

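View pics/side_e.png

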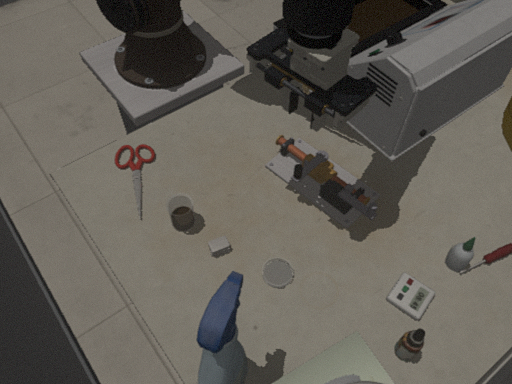

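```bash
python3 - <<'E'
from station import arm
s=arm.get_state(); print(s["force"],s["t"]); print(arm.job_done())
E
```

```text
[ 0.24673272 -0.08947571  0.87153613] 18.1
the job is handed in; nothing more can be done
None
```

The ball valve is shut: the catch is slid clear on its free side, the lever is hard against its shut stop, and the gripper has let go. I handed the job in at about 18 s.

- **Catch:** Pushing the knob towards the spindle met a dead stop after about 4.5 mm, at 12 N. Away from the spindle it was free. I slid it about 23–24 mm that way until it met its end stop, also at about 12 N.
- **Lever:** I gripped the post and turned it clockwise through a quarter turn. It stopped dead at the end, holding against about 29 N of push, well above the 5 N of friction.
- **Last checks:**
  - The wrist camera put the lever within about 2° of square to the pipe. That is camera accuracy, so the hard stop is the better evidence.
  - The catch knob still shows about 22 mm or more from its middle position.
  - The arm is clear at 0.25 m above the bench, with tool force near zero.
  - The beaker, moulds and petri dish look unmoved in the side picture. I checked this by eye and did not measure their positions again.
- **Disagreements:** In the last top view the network placed the lever grip near the spindle. I discounted this because the arm was over the valve and the side and wrist views agreed with the shut position. Individual camera fixes also differed from each other by up to about 10 mm.

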